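Unlock and open the control box panel

TASK

Open the control box on the welding bench: turn both wing fasteners on its top panel a quarter turn counter-clockwise to fully unlocked while the panel is still shut, then raise the panel about half-way and let go of it so that it rests there by itself on its stiff hinge. Then take hold of it afresh, by whatever part now suits, and swing it on past upright to its stop, leave it open with both fasteners still unlocked, and do not disturb the loose things around the box.

Things in the scene. Friction and masses are not known exactly. Their poses are not given: they have to be found in the camera images.
- control_box: grey sheet-steel control box fixed to the bench, 200 mm (x) by 320 mm (y) by 100 mm high without its panel; origin at the centre of its underside; x points from the panel's free edge to its hinge (roughly away from the robot), y to its left, z up. The hinged panel forms its top
- panel (a joint): opening angle of the hinged top panel, rad: 0 = shut, 1.75 (100 degrees, just past upright) = against its stop. The free edge, nearest the robot, swings up and away from the robot. The hinge is stiff with friction (0.7 N m, plus about 0.5 N m of weight when level): the panel stays at any angle where it is left. It starts at 0
- panel_hinge (a point): middle of the hinge line, at the box's far top edge, 105 mm above the bench; the frame is that of the box and does not turn with the panel; the hinge axis is its y
- panel_handle (a point): centre of the grip bar of the panel's steel bow handle: round bar 12 mm thick, 90 mm between its two posts, parallel to the hinge, its centre line 42 mm above the panel's top face and 130 mm from the hinge. The frame turns with the panel: x runs from free edge to hinge, z out of the top face. With the panel part-open there is little room beside the bar on the free-edge side, so fingers that point down can be opened there only a little
- panel_edge (a point): middle of the panel's free edge (nearest the robot when shut), half-way through its thickness: panel 10 mm thick, 200 mm from hinge to free edge, 320 mm wide. Frame turns with the panel as for the handle. The edge is flush with the box, with no gap to get under while shut; the cam tongues reach 30 mm below the panel's underside at the two fasteners, its underside is otherwise plain
- wing_left (a joint): angle of the left cam fastener (the one on the box's +y side), rad: 0 = fully locked, wing along the box's x (pointing at the panel's free edge); it grows counter-clockwise seen from above to 1.57 = fully unlocked, wing along the box's y (parallel to the free edge), hard stop at both ends. It starts somewhere from 0 to 0.3. Light friction (0.12 N m) keeps it where it is left. Its cam tongue hooks under the box rim and holds the panel down until about 1.15
- wing_left_grip (a point): left fastener, a plain steel wing (upright bar) 64 mm long, 10 mm thick and 32 mm high, standing on a round base 34 mm across and 8 mm high on the panel's top face. The point is on the turning axis, 30 mm above the panel's top face; the wing's top is 10 mm above the point, the top of the round base 22 mm below it. x of this frame runs along the wing, z is the turning axis. The axis lies 165 mm from the hinge and 115 mm to the +y side of the panel's middle
- wing_right (a joint): angle of the right cam fastener (the one on the box's -y side), rad: 0 = fully locked, wing along the box's x (pointing at the panel's free edge); it grows counter-clockwise seen from above to 1.57 = fully unlocked, wing along the box's y (parallel to the free edge), hard stop at both ends. It starts somewhere from 0 to 0.3. Light friction (0.12 N m) keeps it where it is left. Its cam tongue hooks under the box rim and holds the panel down until about 1.15
- wing_right_grip (a point): right fastener, a plain steel wing (upright bar) 64 mm long, 10 mm thick and 32 mm high, standing on a round base 34 mm across and 8 mm high on the panel's top face. The point is on the turning axis, 30 mm above the panel's top face; the wing's top is 10 mm above the point, the top of the round base 22 mm below it. x of this frame runs along the wing, z is the turning axis. The axis lies 165 mm from the hinge and 115 mm to the -y side of the panel's middle
- t_section: bystander: aluminium T-section offcut lying flange down, 170 mm long (x), 50 mm wide, 46 mm high; origin at the centre of its underside
- pot: bystander: open dark steel cup, 76 mm across, 80 mm high; origin at the centre of its underside
- flat_bar: bystander: steel flat bar lying beyond the box, 150 mm long (y), 40 mm wide, 8 mm thick; origin at the centre of its underside

How it is judged:
On the way, in this order (a step that is already met when the one before it is completed fails the run):
1. both fasteners are turned to unlocked (past 1.3 rad, 75 degrees) with the panel still shut (value of joint each of wing_left, wing_right above 1.3 rad and value of joint panel below 0.05 rad), for 0.2 s.
2. the panel rests by itself part-open (0.35 to 1.15 rad, 20 to 66 degrees), touched by nothing (value of joint panel between 0.35 and 1.15 rad and velocity of joint panel between -0.03 and 0.03 rad/s and contact force between each of the fingers, the arm and anything else below 0.3 N), for 0.3 s.
At the end, for the whole second after the job is handed in: the panel stands open at rest at or near its stop (past 1.5 rad, 86 degrees), both fasteners still unlocked (past 1.3 rad, 75 degrees) (value of joint panel above 1.5 rad and velocity of joint panel between -0.05 and 0.05 rad/s and value of joint each of wing_left, wing_right above 1.3 rad); the robot touches nothing.
It fails at once if the T-section is pushed more than 30 mm from its place (distance of t_section from where it was at the start of the episode above 0.03 m).
It fails at once if the pot is pushed more than 30 mm from its place (distance of pot from where it was at the start of the episode above 0.03 m).
It fails at once if the flat bar is pushed more than 30 mm from its place (distance of flat_bar from where it was at the start of the episode above 0.03 m).
It also fails if it takes over 69 s, if anything falls off the work surface, if the arm or the gripper's body presses on something with over 40 N, if the wrist force passes 120 N, or if a joint passes its speed limit or range.

ROBOT

A 7-joint arm with a two-finger parallel gripper is mounted at the origin on the work surface. World frame = base frame: x ahead of the robot, y to its left, z up, the work surface at z = 0. Lengths are in m, angles in rad, forces in N, time in s.
With the tool pointing down it reaches from about 0.4 to 0.9 m from the base axis. Payload 5.5 kg.
Tool frame: the origin (TCP) lies at the very end of the fingers, on their centre line; the grasp point (between the pads) lies hold_point_z behind it (hold_point_z is the distance from the TCP to the grasp point, in m); z points along the fingers, y is the line along which they close (so a half turn about z gives the same grasp; the last joint's range is limited). The gripper opens to 92 mm and grips with 3 to 60 N. Pads are 19 mm wide; open, the fingers measure 130 mm over their backs; the gripper's body (75 mm by 190 mm) begins 47 mm behind the grasp point.
Start: joints at [1.415, 0.501, -0.427, 1.55, 0.221, 1.138, -0.21], TCP at [0.264, -0.594, 0.227] pointing down, gripper open.
Joint ranges: [-2.88, 2.88], [-0.31, 2.03], [-1.54, 1.56], [0.2, 2.42], [-1.41, 4.55], [0.19, 2.02], [-2.57, 2.57]. Speed limits (rad/s): [2.57, 2.57, 3.14, 3.14, 3.14, 3.14, 3.14].

INTERFACE

Orientations are given as a unit quaternion [w, x, y, z].
In Python, from cell import state, read_camera, calibration, job_done, hold_point_z gives the robot as it stands.
- The arm moves only by the tool carry_out, never from a script. Its arguments are lists of equal length, an entry for each row: "offset": the shift along the tool's x, y, z in m, a list of three; "dr": the turn, a rotation vector about the tool's x, y, z in degrees, a list of three; "hand": the opening, from 0 (shut) to 1 (fully open). In form: {"offset": [[tx, ty, tz], ...], "dr": [[ax, ay, az], ...], "hand": [hand, ...]}. A call has 1 to 12 rows; each row shifts and turns the commanded pose from where the row before left it, along the tool's axes as they then stand; what a row does not reach is not made up. A row lasts 1/12 s, in which the tool goes at most 41.7 mm and 7.16 degrees, less where a joint would pass 70% of its speed; a pose out of reach is approached as far as the arm can. A call is refused whole if a number of a shift passes 0.0417 or a number of a turn 7.16, either way. A call with a gripper value outside its range is refused whole. The fingers move at their own pace and stop on an object; "grip_force" is the grip in N (left out, the last holds). Time passes only in rows, so rows that do not move let the fingers close. It gives the time, the measured TCP pose, the force, the opening and the grip force at its end, in the units of the state.
- state(): the state, without advancing time (a new reading comes with each control period).
- read_camera(name): name is "scene" or "top" or "wrist"; returns the picture (400x640x3 uint8, red, green, blue); there is no depth.
- calibration(name): a dict with "fx", "fy", "cx", "cy" (pixels), "distortion" ([k1, k2, p1, p2, k3] as OpenCV has them; the pictures are not rectified), "xyz" and "orientation" of the camera in the world. Camera axes: x right, y up, looking along -z (the intrinsics and any distortion apply to the point x, -y, -z); pixel columns grow to the right and rows downward; lengths in m; the calibration is good to about 2 mm. A picture is of the moment at which its call begins: read the wrist's pose just before it. calibration takes no time and is no camera call; for the wrist camera it gives the pose at the moment of the call.
- job_done(): hands the job in; it is judged then, once.
The state is a dict: "time_s": time; "joints": joint angles; "qd": joint speeds; "joint_torque": joint torques, N m; "position": TCP position; "orientation": TCP orientation; "ft_force": force on the tool from outside, world axes, zero at the start; "ft_torque": the same for the moment, N m; "opening": finger opening in m; "grip_force": force on a finger pad.
Only numpy, scipy, OpenCV 4.12 (cv2) and the standard library are available. Lean on these libraries where they do the work, as an engineer would, in place of code of your own. Each camera call takes 0.05 s, during which the arm holds its last target. There are 200 camera calls.

## Working session

There is one attempt and no reset: what is moved stays moved. The work goes in short steps, Python scripts to look and compute and a tool call to move; the robot and the scene stay as the last step left them, time stands still between calls to the robot, and variables do not carry over. Pictures are saved under pics/ and viewed, at most 10 in all, crops included, and the job is handed in when it is done.

Besides the shell and the picture viewer there is one more tool, called after ">>>" as a command line: name --argument value ..., lists and objects as JSON in quotes. carry_out: Moves the arm, as the interface text tells. Its arguments: {"type":"object","properties":{"offset":{"type":"array","items":{"type":"array","items":{"type":"number"}}},"dr":{"type":"array","items":{"type":"array","items":{"type":"number"}}},"hand":{"type":"array","items":{"type":"number"}},"grip_force":{"type":"number"}},"required":["offset","dr","hand"]}

```bash
ls; mkdir -p pics; python3 - <<'E'
from cell import *
import cv2
print(state(), hold_point_z)
for n in("scene","top"):
    im=read_camera(n); cv2.imwrite(f"pics/{n}0.png",im[:,:,::-1]); print(n,calibration(n))
print(calibration("wrist"))
E
```

```text
pics
{'time_s': 0.0, 'joints': array([ 1.41520486,  0.50183701, -0.42678836,  1.55143661,  0.22083602,
        1.13833231, -0.21030037]), 'qd': array([ 0.00016302, -0.00144968, -0.00105248, -0.00108388, -0.00137429,
       -0.001489  , -0.00013102]), 'joint_torque': array([ 6.90354773e-04, -5.66581070e+01, -5.81575379e+00, -2.79108113e+01,
       -6.85630040e-02,  3.07654962e-02,  1.67168123e-04]), 'position': array([ 0.26398563, -0.59320989,  0.2256905 ]), 'orientation': array([-9.55681627e-04,  9.78149537e-01,  2.07900297e-01, -1.90448513e-04]), 'ft_force': array([-1.01986902,  0.17878336,  0.36372192]), 'ft_torque': array([ 0.01132985, -0.02576119, -0.01129204]), 'grip_force': 0.0, 'opening': 0.092054289538869} 0.0188
scene {'fx': 414.0975073277329, 'fy': 414.0975073277329, 'cx': 315.08136286575757, 'cy': 198.85504195630688, 'distortion': array([-0.06149229,  0.        ,  0.        ,  0.        ,  0.        ]), 'xyz': array([0.97024512, 0.55321345, 0.99322277]), 'orientation': array([0.24000814, 0.07734749, 0.29956377, 0.92014945])}
top {'fx': 487.7718567825402, 'fy': 487.7718567825402, 'cx': 319.5063033888559, 'cy': 193.14737493461675, 'distortion': array([-0.09876444,  0.        ,  0.        ,  0.        ,  0.        ]), 'xyz': array([0.43341873, 0.01764745, 1.51301489]), 'orientation': array([ 0.7125628 ,  0.05684771, -0.05483777, -0.69714806])}
{'fx': 349.87215546096877, 'fy': 349.87215546096877, 'cx': 319.9019767367449, 'cy': 196.1421123109939, 'distortion': array([-0.00357077,  0.        ,  0.        ,  0.        ,  0.        ]), 'xyz': array([ 0.33750865, -0.56052027,  0.38450904]), 'orientation': array([ 0.82925391, -0.12595643,  0.08280188, -0.53816055])}
```

View pics/top0.png

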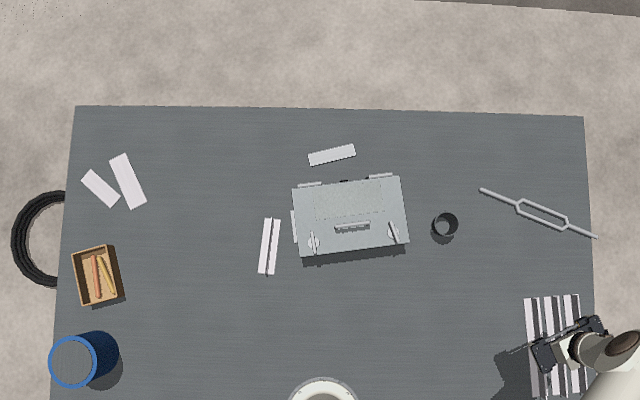

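View pics/scene0.png

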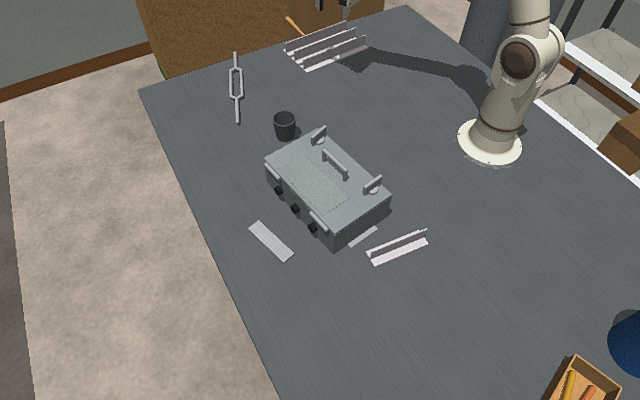

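The top view shows the box with panel corners near (302,257), (410,243), (402,177) and (291,188), the wings near (314,241) and (393,232), and the handle bar at (352,226). The pot is at (445,225), the T-section at (269,246) and the flat bar at (332,155).

```bash
cat > h.py <<'E'
from cell import *
import cv2, numpy as np
from scipy.spatial.transform import Rotation as R
def rot(q): return R.from_quat(np.r_[q[1:],q[0]])
def rays(c,px):
    K=np.array([[c['fx'],0,c['cx']],[0,c['fy'],c['cy']],[0,0,1]])
    u=cv2.undistortPoints(np.array(px,float).reshape(-1,1,2),K,c['distortion'])[:,0]
    return rot(c['orientation']).apply(np.c_[u[:,0],-u[:,1],-np.ones(len(u))])
def on(c,px,z):
    d=rays(c,px); return c['xyz']+d*((z-c['xyz'][2])/d[:,2])[:,None]
def pix(c,P):
    q=rot(c['orientation']).inv().apply(np.atleast_2d(P)-c['xyz'])*[1,-1,-1]
    K=np.array([[c['fx'],0,c['cx']],[0,c['fy'],c['cy']],[0,0,1]])
    return cv2.projectPoints(q,np.zeros(3),np.zeros(3),K,c['distortion'])[0][:,0]
def cross(c1,p1,c2,p2):
    a,b=rays(c1,[p1])[0],rays(c2,[p2])[0]
    t=np.linalg.lstsq(np.c_[a,-b],c2['xyz']-c1['xyz'],rcond=None)[0]
    A,B=c1['xyz']+a*t[0],c2['xyz']+b*t[1]; return (A+B)/2,np.linalg.norm(A-B)
E
python3 - <<'E'
from h import *
c=calibration("top"); s=calibration("scene")
P=on(c,[(302,257),(410,243),(402,177),(291,188)],.11)
print(P.round(3)); print(np.linalg.norm(P-np.roll(P,-1,0),axis=1))
print("wings",on(c,[(314,241),(393,232)],.14).round(3)); 
H=on(c,[(334,228),(370,225)],.152);print("handle",H.round(3))
# two views of handle middle, wings
for a,b in [((352,226.5),(335,164)),((317,232),(374,176)),((391,223),(320,128))]: print(cross(c,a,s,b))
im=cv2.imread("pics/top0.png")[165:270,240:460]; a=cv2.resize(im,None,fx=3.6,fy=3.6,interpolation=cv2.INTER_CUBIC)
cv2.imwrite("pics/crop1.png",a)
E
```

```text
[[ 0.471  0.07   0.11 ]
 [ 0.517 -0.239  0.11 ]
 [ 0.71  -0.217  0.11 ]
 [ 0.67   0.108  0.11 ]]
[0.31298714 0.19416556 0.32707669 0.20277226]
wings [[ 0.516  0.036  0.14 ]
 [ 0.546 -0.186  0.14 ]]
handle [[ 0.553 -0.019  0.152]
 [ 0.563 -0.119  0.152]]
(array([ 0.55998058, -0.07052083,  0.13214356]), np.float64(0.0007121720210916634))
(array([0.52819196, 0.03806477, 0.18277787]), np.float64(0.027671234555691912))
(array([ 0.56067353, -0.16845821,  0.18796111]), np.float64(0.014637133063633595))
```

View pics/crop1.png

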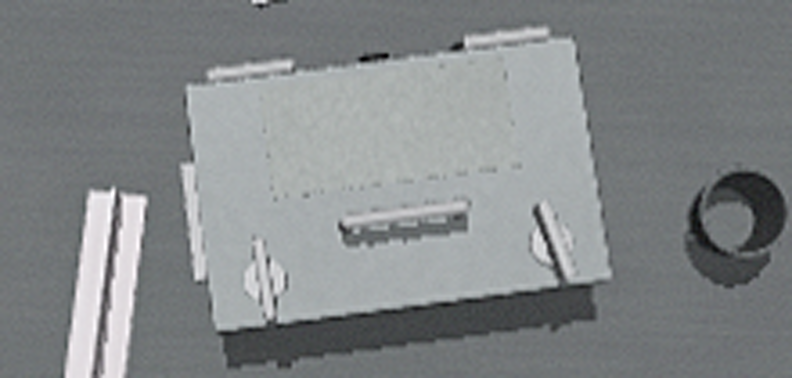

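The crop shows the panel corners at (188,85), (575,40), (610,277) and (218,330). The handle runs (342,224)–(467,206). The wing tops run (257,240)–(274,320) on the left and (543,205)–(570,280) on the right. I'll fit the box pose to these.

```bash
cat >> h.py <<'E'
def boxfit(P):  # FL, FR, NR, NL panel corners -> center, yaw
    M=np.array([[.1,.16],[.1,-.16],[-.1,-.16],[-.1,.16]]); m=P[:,:2].mean(0); Q=P[:,:2]-m
    yaw=np.arctan2((M[:,0]*Q[:,1]-M[:,1]*Q[:,0]).sum(),(M*Q).sum()); return m,yaw
E
python3 - <<'E'
from h import *
c=calibration("top"); f=lambda L:[(240+x/3.6,165+y/3.6) for x,y in L]
P=on(c,f([(188,85),(575,40),(610,277),(218,330)]),.11)
m,yaw=boxfit(P); print("box",m,np.degrees(yaw))
ax=np.array([np.cos(yaw),np.sin(yaw)]); ay=np.array([-ax[1],ax[0]])
w=lambda x,y: m+x*ax+y*ay
print("pred handle",w(-.03,0),"wl",w(-.065,.115),"wr",w(-.065,-.115),"edge",w(-.1,0),"hinge",w(.1,0))
H=on(c,f([(342,222),(467,205)]),.157);print("handle",H.mean(0),np.degrees(np.arctan2(*(H[0]-H[1])[[1,0]]))-90)
for n,L in(("wl",[(257,240),(274,320)]),("wr",[(543,205),(570,280)])):
    W=on(c,f(L),.15);d=W[0]-W[1];print(n,W.mean(0),np.linalg.norm(d),"angle",np.degrees(np.arctan2(d[1],d[0])-yaw))
print("pot",on(c,[(445,224)],.08),"T",on(c,[(264,218),(280,220),(259,274),(275,275)],.0))
print("flat",on(c,[(308,156),(354,145),(311,165),(356,155)],.008))
E
```

```text
box [ 0.59352653 -0.06747251] 8.398670402414847
pred handle [ 0.56384826 -0.07185432] wl [0.5124267  0.03680029] wr [ 0.54602052 -0.19073313] edge [ 0.49459896 -0.08207852] hinge [ 0.69245411 -0.05286651]
handle [ 0.56358987 -0.06970372  0.157     ] 8.956968243220217
wl [0.51037309 0.03692378 0.15      ] 0.06325675487254105 angle 4.963537696295932
wr [ 0.5441178  -0.18878062  0.15      ] 0.061759351321180614 angle 11.590987729532442
pot [[ 0.57733384 -0.34978758  0.08      ]] T [[0.59229968 0.19609244 0.        ]
 [0.58717927 0.14587612 0.        ]
 [0.41897569 0.20501778 0.        ]
 [0.41718794 0.15565801 0.        ]]
flat [[ 0.79155608  0.063612    0.008     ]
 [ 0.83066171 -0.08163395  0.008     ]
 [ 0.76263385  0.0533921   0.008     ]
 [ 0.7981632  -0.08828646  0.008     ]]
```

>>> carry_out --offset '[[0.035, -0.021, 0], [0.035, -0.021, 0], [0.035, -0.021, 0], [0.035, -0.021, 0], [0.035, -0.021, 0], [0.035, -0.021, 0], [0.035, -0.021, 0], [0.035, -0.021, 0], [0.035, -0.021, 0], [0.035, -0.021, 0], [0.035, -0.021, 0], [0.035, -0.021, 0]]' --dr '[[0, 0, 0], [0, 0, 0], [0, 0, 0], [0, 0, 0], [0, 0, 0], [0, 0, 0], [0, 0, 0], [0, 0, 0], [0, 0, 0], [0, 0, 0], [0, 0, 0], [0, 0, 0]]' --hand '[1, 1, 1, 1, 1, 1, 1, 1, 1, 1, 1, 1]'

```text
time_s: 1.1
position: [0.546, -0.1911, 0.2265]
orientation: [-0.0, 0.978, 0.208, -0.0]
ft_force: [0.2, -1.1, -0.1]
opening: 0.0916
grip_force: 0.0
```

```bash
cat >> h.py <<'E'
def info():
    s=state(); r=rot(s['orientation']); x=r.apply([1,0,0])
    print("t",s['time_s'],"pos",s['position'].round(4),"yaw",np.degrees(np.arctan2(x[1],x[0])).round(2),"z",r.apply([0,0,1]).round(3),"q",s['joints'].round(2),"f",s['ft_force'].round(1),"tau",s['ft_torque'].round(2),"op",round(s['opening'],4),"g",s['grip_force']); return s
def to(P):
    s=info(); print("tool offset",rot(s['orientation']).inv().apply(np.array(P)-s['position']).round(4))
E
python3 - <<'E'
from h import *
to([.545,-.190,.20])
c=calibration("wrist"); im=read_camera("wrist"); cv2.imwrite("pics/w1.png",im[:,:,::-1])
E
```

```text
t 1.1 pos [ 0.546  -0.1911  0.2265] yaw 23.98 z [-0.001 -0.    -1.   ] q [ 0.76  0.4  -0.6   1.73  0.25  1.09 -1.08] f [ 0.2 -1.1 -0.1] tau [-0.06 -0.1  -0.04] op 0.0916 g 0.0
tool offset [-0.0005 -0.0014  0.0265]
```

View pics/w1.png

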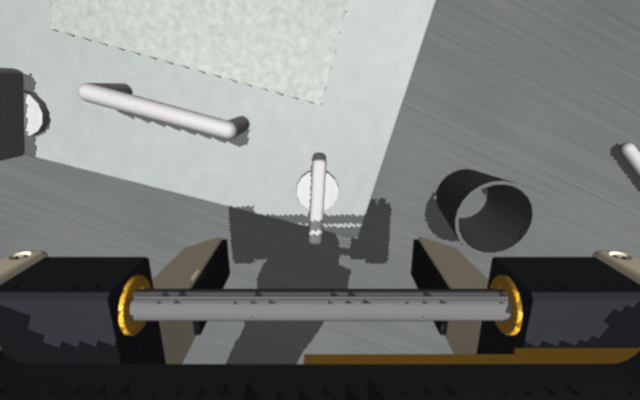

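The wrist view shows the right wing's top at (319,157)–(316,237), nearly along the tool's x, and the handle at upper left. The pot at (485,210) is well clear of the right finger.

```bash
python3 - <<'E'
from h import *
c=calibration("wrist")
W=on(c,[(319,155),(316,234)],.15);d=W[0]-W[1];print(W.mean(0),np.linalg.norm(d),np.degrees(np.arctan2(d[1],d[0])))
H=on(c,[(82,90),(232,130)],.158);print("handle",H,H.mean(0),np.degrees(np.arctan2(*(H[0]-H[1])[[1,0]]))-90)
B=on(c,[(318,190)],.12);print(B)
E
```

```text
[ 0.55723292 -0.17518898  0.15      ] 0.05833286610992524 22.445492679023985
handle [[ 0.56088946 -0.01113534  0.158     ]
 [ 0.57687643 -0.10558619  0.158     ]] [ 0.56888294 -0.05836077  0.158     ] 9.606962212549874
[[ 0.55340614 -0.17707781  0.12      ]]
```

```bash
python3 - <<'E'
from h import *
c=calibration("wrist"); s=info(); r=rot(s['orientation'])
print("cam in tool",r.inv().apply(c['xyz']-s['position']),"look",r.inv().apply(rot(c['orientation']).apply([[0,0,-1],[1,0,0]])))
print("start cam in tool",R.from_quat([0.97815,.2079,0,0]).inv().apply(np.array([.33750865,-.56052027,.38450904])-[.26398563,-.59320989,.2256905]))
print("tcp pix",pix(c,s['position']))
t=calibration("top"); print(pix(t,[[.557,-.175,.15],[.545,-.19,.15]]), pix(c,[[.557,-.175,.15],[.545,-.19,.15]]))
q=calibration("scene");print("scene", pix(q,[[.557,-.175,.15],[.545,-.19,.15],[.5688,-.0584,.158],[.5636,-.07,.158]]))
E
```

```text
t 1.15 pos [ 0.5514 -0.1804  0.2273] yaw 24.62 z [ 0.005  0.006 -1.   ] q [ 0.75  0.4  -0.61  1.73  0.25  1.09 -1.08] f [4.6 6.5 2. ] tau [ 0.51 -0.39 -0.01] op 0.0918 g 0.0
cam in tool [ 0.08046563 -0.00033176 -0.15872181] look [[-2.98062405e-01  1.12995655e-04  9.54546379e-01]
 [ 4.03998689e-04  9.99999918e-01  7.77455614e-06]]
start cam in tool [ 8.04626882e-02  3.91319678e-05 -1.58818540e-01]
tcp pix [[320.50098608 254.94814963]]
[[389.68371921 227.65098548]
 [395.01004948 232.02791754]] [[317.06832542 196.03730133]
 [329.09251324 218.81743034]]
scene [[317.37979262 135.18995216]
 [318.45723789 130.45968929]
 [334.9820439  161.9047178 ]
 [334.42925201 158.3464942 ]]
```

The arm was still settling when the calibration was read, so I'll redo the cast with the tool pose at the moment of the picture.

```bash
python3 - <<'E'
from h import *
c=calibration("wrist"); s=state(); r=rot(s['orientation'])
r0=R.from_euler('z',23.98,degrees=True)*R.from_euler('x',180,degrees=True)
c['xyz']=np.array([.546,-.1911,.2265])+r0.apply(r.inv().apply(c['xyz']-s['position']))
q=(r0*r.inv()*rot(c['orientation'])).as_quat(); c['orientation']=np.r_[q[3],q[:3]]
W=on(c,[(319,155),(316,234)],.15);d=W[0]-W[1];print(W.mean(0),np.linalg.norm(d),np.degrees(np.arctan2(d[1],d[0])))
H=on(c,[(82,90),(232,130)],.155);print("handle",H.mean(0),np.degrees(np.arctan2(*(H[0]-H[1])[[1,0]]))-90)
print(on(c,[(318,190)],.118))
E
```

```text
[ 0.55175365 -0.18631607  0.15      ] 0.05823803167636684 21.807051227560063
handle [ 0.56419585 -0.06919698  0.155     ] 8.91586003094666
[[ 0.54722102 -0.18856961  0.118     ]]
```

>>> carry_out --offset '[[0, 0, 0], [0, 0, 0]]' --dr '[[0, 0, 2], [0, 0, 0]]' --hand '[0.6, 0.6]'

```text
time_s: 1.32
position: [0.5459, -0.1909, 0.2263]
orientation: [-0.0, 0.981, 0.192, -0.0]
ft_force: [0.3, -0.2, 0.3]
opening: 0.083
grip_force: 0.0
```

```bash
python3 - <<'E'
from h import *
to([.546,-.189,.123])
E
```

```text
t 1.3167 pos [ 0.5459 -0.1909  0.2263] yaw 22.14 z [-0.001  0.001 -1.   ] q [ 0.76  0.4  -0.6   1.73  0.25  1.09 -1.1 ] f [ 0.3 -0.2  0.3] tau [-0.02  0.01  0.02] op 0.083 g 0.0
tool offset [ 0.0008 -0.0017  0.1033]
```

>>> carry_out --offset '[[0.001, -0.002, 0.02], [0, 0, 0.025], [0, 0, 0.025], [0, 0, 0.02], [0, 0, 0.012], [0, 0, 0], [0, 0, 0], [0, 0, 0], [0, 0, 0], [0, 0, 0], [0, 0, 0]]' --dr '[[0, 0, 1], [0, 0, 0], [0, 0, 0], [0, 0, 0], [0, 0, 0], [0, 0, 0], [0, 0, 0], [0, 0, 0], [0, 0, 0], [0, 0, 0], [0, 0, 0]]' --hand '[0.6, 0.6, 0.6, 0.6, 0.6, 0.6, 0, 0, 0, 0, 0]' --grip_force 25

```text
time_s: 2.23
position: [0.5464, -0.1908, 0.1258]
orientation: [0.001, 0.983, 0.182, 0.001]
ft_force: [-0.7, -1.3, 0.2]
opening: 0.0261
grip_force: 0.0
```

```bash
python3 - <<'E'
from h import *
info()
E
```

```text
t 2.2333 pos [ 0.5464 -0.1908  0.1258] yaw 21.0 z [ 0.002 -0.001 -1.   ] q [ 0.71  0.52 -0.55  1.82  0.34  0.9  -1.19] f [-0.7 -1.3  0.2] tau [-0.05  0.01 -0.08] op 0.0261 g 0.0
```

>>> carry_out --offset '[[0, 0, 0], [0, 0, 0], [0, 0, 0], [0, 0, 0]]' --dr '[[0, 0, 0], [0, 0, 0], [0, 0, 0], [0, 0, 0]]' --hand '[0, 0, 0, 0]'

```text
time_s: 2.57
position: [0.5453, -0.189, 0.125]
orientation: [-0.001, 0.983, 0.183, -0.0]
ft_force: [-4.3, 4.2, 5.9]
opening: 0.01
grip_force: 25.0
```

>>> carry_out --offset '[[0, 0, 0], [0, 0, 0], [0, 0, 0], [0, 0, 0], [0, 0, 0], [0, 0, 0], [0, 0, 0], [0, 0, 0], [0, 0, 0], [0, 0, 0], [0, 0, 0], [0, 0, 0]]' --dr '[[0, 0, -6], [0, 0, -6], [0, 0, -6], [0, 0, -6], [0, 0, -6], [0, 0, -6], [0, 0, -6], [0, 0, -6], [0, 0, -6], [0, 0, -6], [0, 0, -6], [0, 0, -6]]' --hand '[0, 0, 0, 0, 0, 0, 0, 0, 0, 0, 0, 0]'

```text
time_s: 3.57
position: [0.5469, -0.19, 0.1251]
orientation: [0.001, 0.686, 0.727, 0.001]
ft_force: [1.5, 2.2, -0.8]
opening: 0.0097
grip_force: 25.0
```

```bash
python3 - <<'E'
from h import *
info()
E
```

```text
t 3.5667 pos [ 0.5469 -0.19    0.1251] yaw 93.3 z [ 0.002  0.001 -1.   ] q [ 0.91  0.61 -0.83  1.81  0.54  0.96 -0.09] f [ 1.5  2.2 -0.8] tau [ 0.5  -0.49 -0.16] op 0.0097 g 25.002111196517944
```

Gripped at 10 mm. I'll push on a few more degrees into the stop.

>>> carry_out --offset '[[0, 0, 0], [0, 0, 0], [0, 0, 0], [0, 0, 0]]' --dr '[[0, 0, -3], [0, 0, -3], [0, 0, 0], [0, 0, 0]]' --hand '[0, 0, 0, 0]'

```text
time_s: 3.9
position: [0.5471, -0.19, 0.1251]
orientation: [0.001, 0.65, 0.76, 0.001]
ft_force: [4.2, 2.7, 0.1]
opening: 0.0096
grip_force: 25.0
```

```bash
python3 - <<'E'
from h import *
info()
E
```

```text
t 3.9 pos [ 0.5471 -0.19    0.1251] yaw 98.93 z [ 0.003  0.001 -1.   ] q [ 0.93  0.62 -0.85  1.81  0.56  0.97 -0.01] f [4.2 2.7 0.1] tau [ 0.59 -0.86  0.01] op 0.0096 g 24.997720420360565
```

>>> carry_out --offset '[[0, 0, 0], [0, 0, 0], [0, 0, 0], [0, 0, -0.02], [0, 0, -0.035], [0, 0, -0.035], [0.038, 0, 0], [0.038, 0, 0], [0.038, 0, 0], [0.038, 0, 0], [0.038, 0, 0], [0.04, 0.001, 0]]' --dr '[[0, 0, 0], [0, 0, 0], [0, 0, 0], [0, 0, 0], [0, 0, 0], [0, 0, 0], [0, 0, 0], [0, 0, 0], [0, 0, 0], [0, 0, 0], [0, 0, 0], [0, 0, 0]]' --hand '[0.4, 0.4, 0.4, 0.4, 0.4, 0.4, 0.5, 0.6, 0.6, 0.6, 0.6, 0.6]'

```text
time_s: 4.9
position: [0.5098, 0.037, 0.2146]
orientation: [0.0, 0.65, 0.76, -0.001]
ft_force: [0.4, -0.2, -0.4]
opening: 0.0551
grip_force: 0.0
```

>>> carry_out --offset '[[0, 0, 0], [0, 0, 0], [0, 0, 0], [0, 0, 0], [0, 0, 0], [0, 0, 0], [0, 0, 0], [0, 0, 0], [0, 0, 0], [0, 0, 0], [0, 0, 0], [0, 0, 0]]' --dr '[[0, 0, 7], [0, 0, 7], [0, 0, 7], [0, 0, 7], [0, 0, 7], [0, 0, 7], [0, 0, 7], [0, 0, 7], [0, 0, 7], [0, 0, 7], [0, 0, 7], [0, 0, 7]]' --hand '[0.6, 0.6, 0.6, 0.6, 0.6, 0.6, 0.6, 0.6, 0.6, 0.6, 0.6, 0.6]'

```text
time_s: 5.9
position: [0.5104, 0.0361, 0.2146]
orientation: [0.0, 0.992, 0.127, -0.0]
ft_force: [0.4, 0.1, -0.7]
opening: 0.0547
grip_force: 0.0
```

>>> carry_out --offset '[[0, 0, 0], [0, 0, 0]]' --dr '[[0, 0, 0], [0, 0, 0]]' --hand '[0.6, 0.6]'

```text
time_s: 6.07
position: [0.5105, 0.0364, 0.2147]
orientation: [0.0, 0.991, 0.132, -0.0]
ft_force: [0.2, 0.8, -0.8]
opening: 0.0554
grip_force: 0.0
```

```bash
python3 - <<'E'
from h import *
to([.5115,.0375,.125])
cv2.imwrite("pics/w2.png",read_camera("wrist")[:,:,::-1])
E
```

```text
t 6.0667 pos [0.5105 0.0364 0.2147] yaw 15.18 z [-0.    -0.001 -1.   ] q [ 0.47  0.31 -0.71  1.9   0.23  1.02 -1.64] f [ 0.2  0.8 -0.8] tau [-0.    0.02  0.04] op 0.0554 g 0.0
tool offset [ 0.0013 -0.0009  0.0897]
```

View pics/w2.png

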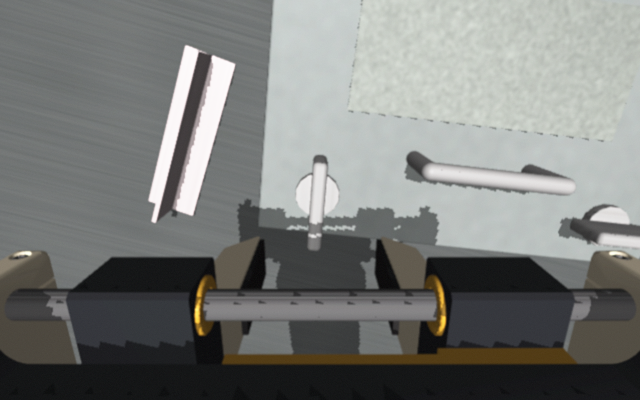

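The left wing's top is at (320,158)–(315,245), centred between the fingers. The right wing, at the right edge near (605,228), now lies parallel to the handle.

>>> carry_out --offset '[[0.001, -0.001, 0.02], [0, 0, 0.025], [0, 0, 0.025], [0, 0, 0.015], [0, 0, 0.005], [0, 0, 0], [0, 0, 0], [0, 0, 0], [0, 0, 0], [0, 0, 0], [0, 0, 0], [0, 0, 0]]' --dr '[[0, 0, 1.5], [0, 0, 0], [0, 0, 0], [0, 0, 0], [0, 0, 0], [0, 0, 0], [0, 0, 0], [0, 0, 0], [0, 0, 0], [0, 0, 0], [0, 0, 0], [0, 0, 0]]' --hand '[0.6, 0.6, 0.6, 0.6, 0.6, 0, 0, 0, 0, 0, 0, 0]' --grip_force 25

```text
time_s: 7.12
position: [0.5118, 0.0379, 0.1252]
orientation: [0.0, 0.993, 0.118, 0.0]
ft_force: [-0.5, 0.5, 0.4]
opening: 0.0132
grip_force: 0.2
```

```bash
python3 - <<'E'
from h import *
info()
E
```

```text
t 7.1167 pos [0.5118 0.0379 0.1252] yaw 13.5 z [ 0.001 -0.    -1.   ] q [ 0.4   0.43 -0.65  1.97  0.35  0.84 -1.77] f [-0.5  0.5  0.4] tau [0.01 0.05 0.02] op 0.0132 g 0.2298279572557318
```

Now I'll turn from 13.5° to about 99°, which is 85.5°.

>>> carry_out --offset '[[0, 0, 0], [0, 0, 0], [0, 0, 0], [0, 0, 0], [0, 0, 0], [0, 0, 0], [0, 0, 0], [0, 0, 0], [0, 0, 0], [0, 0, 0], [0, 0, 0], [0, 0, 0]]' --dr '[[0, 0, 0], [0, 0, 0], [0, 0, -7], [0, 0, -7], [0, 0, -7], [0, 0, -7], [0, 0, -7], [0, 0, -7], [0, 0, -7], [0, 0, -7], [0, 0, -7], [0, 0, -7]]' --hand '[0, 0, 0, 0, 0, 0, 0, 0, 0, 0, 0, 0]'

```text
time_s: 8.12
position: [0.5121, 0.0385, 0.1252]
orientation: [0.0, 0.744, 0.668, 0.001]
ft_force: [0.2, 2.6, 1.5]
opening: 0.0098
grip_force: 24.8
```

>>> carry_out --offset '[[0, 0, 0], [0, 0, 0], [0, 0, 0], [0, 0, 0], [0, 0, 0], [0, 0, 0]]' --dr '[[0, 0, -5], [0, 0, -5], [0, 0, -4], [0, 0, -2], [0, 0, 0], [0, 0, 0]]' --hand '[0, 0, 0, 0, 0, 0]'

```text
time_s: 8.62
position: [0.5122, 0.0385, 0.1252]
orientation: [0.0, 0.647, 0.763, 0.001]
ft_force: [0.3, 2.6, 3.6]
opening: 0.01
grip_force: 24.8
```

```bash
python3 - <<'E'
from h import *
info()
E
```

```text
t 8.6167 pos [0.5122 0.0385 0.1252] yaw 99.43 z [ 0.002  0.001 -1.   ] q [ 0.65  0.56 -0.99  1.97  0.59  0.93 -0.47] f [0.3 2.6 3.6] tau [ 0.52 -0.24 -0.12] op 0.01 g 24.77857232093811
```

>>> carry_out --offset '[[0, 0, 0], [0, 0, 0], [0, 0, 0], [0, 0, -0.02], [0, 0, -0.035], [0, 0, -0.035], [-0.03, 0.009, 0], [-0.03, 0.009, 0], [-0.03, 0.009, 0], [-0.026, 0.007, 0], [0, 0, 0], [0, 0, 0]]' --dr '[[0, 0, 0], [0, 0, 0], [0, 0, 0], [0, 0, 0], [0, 0, 0], [0, 0, 0], [0, 0, 0], [0, 0, 0], [0, 0, 0.8], [0, 0, 0], [0, 0, 0], [0, 0, 0]]' --hand '[0.4, 0.4, 0.4, 0.4, 0.4, 0.4, 0.5, 0.5, 0.5, 0.5, 0.5, 0.5]'

```text
time_s: 9.62
position: [0.5636, -0.0734, 0.2139]
orientation: [-0.001, 0.653, 0.757, -0.0]
ft_force: [-0.2, 0.9, 0.5]
opening: 0.046
grip_force: 0.0
```

```bash
python3 - <<'E'
from h import *
to([.5642,-.0705,.134])
im=read_camera("top"); cv2.imwrite("pics/t2.png",cv2.resize(im[165:270,240:460,::-1],None,fx=3.6,fy=3.6,interpolation=cv2.INTER_CUBIC))
w=read_camera("wrist"); cv2.imwrite("pics/w3.png",w[:,:,::-1])
E
```

```text
t 9.6167 pos [ 0.5636 -0.0734  0.2139] yaw 98.43 z [-0.001 -0.    -1.   ] q [ 0.85  0.54 -1.03  1.76  0.51  1.14 -0.19] f [-0.2  0.9  0.5] tau [ 0.06 -0.05 -0.01] op 0.046 g 0.0
tool offset [0.0028 0.0011 0.0799]
```

View pics/w3.png

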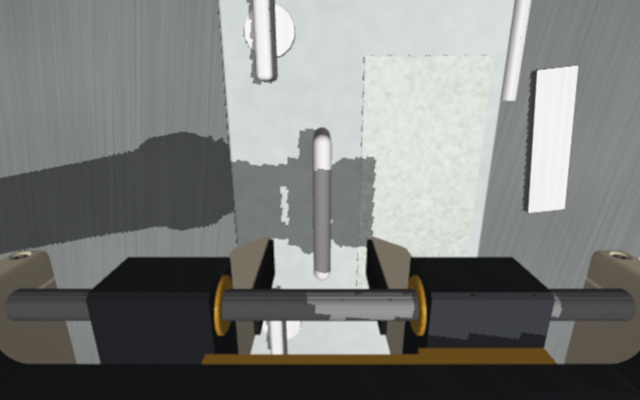

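The handle bar at column 321 is centred between the fingers. Both wings (columns 262 and 278) lie parallel to it, so they're unlocked.

>>> carry_out --offset '[[0.002, 0.001, 0.02], [0, 0, 0.025], [0, 0, 0.02], [0, 0, 0.013], [0, 0, 0], [0, 0, 0], [0, 0, 0], [0, 0, 0], [0, 0, 0], [0, 0, 0], [0, 0, 0]]' --dr '[[0, 0, 0], [0, 0, 0], [0, 0, 0], [0, 0, 0], [0, 0, 0], [0, 0, 0], [0, 0, 0], [0, 0, 0], [0, 0, 0], [0, 0, 0], [0, 0, 0]]' --hand '[0.5, 0.5, 0.5, 0.5, 0, 0, 0, 0, 0, 0, 0]' --grip_force 35

```text
time_s: 10.63
position: [0.5641, -0.0691, 0.1376]
orientation: [0.0, 0.652, 0.759, -0.001]
ft_force: [-2.8, -0.8, 4.8]
opening: 0.0107
grip_force: 35.0
```

```bash
python3 - <<'E'
from h import *
s=info()
r=rot(s['orientation']); zz=r.apply([0,0,1])
# plan: hinge frame, bar angle th, tool tilt b; list offsets in tool axes per row
ax=np.array([.9886,.1506,0]); hinge=np.array([.6927,-.0509,.105])
bar0=s['position']-.0188*zz; v=bar0-hinge; rad=v@ax, v[2]; print("bar rel hinge (x,z)",rad)
y=np.array([-.1506,.9886,0]); N=24; p0,r0=s['position'],r
for k in range(1,N+1):
    u=k/N; u=u*u*(3-2*u); th,b=np.radians(43)*u,np.radians(22)*u
    bar=bar0+ (R.from_rotvec(y*th).apply(v)-v); rk=R.from_rotvec(y*b)*r; p=bar+.0188*rk.apply([0,0,1])
    print(k,r0.inv().apply(p-p0).round(4),np.degrees((r0.inv()*rk).as_rotvec()).round(2),np.degrees(th).round(1)); p0,r0=p,rk
E
```

```text
t 10.6333 pos [ 0.5641 -0.0691  0.1376] yaw 98.68 z [-0.001 -0.001 -1.   ] q [ 0.79  0.63 -0.96  1.83  0.6   1.01 -0.27] f [-2.8 -0.8  4.8] tau [-0.12  0.7  -0.02] op 0.0107 g 35.00101089477539
bar rel hinge (x,z) (np.float64(-0.1298802451128245), np.float64(0.05140977609567492))
1 [-0.      0.0002 -0.0005] [ 0.11  0.   -0.  ] 0.2
2 [-0.      0.0005 -0.0014] [ 0.32  0.   -0.  ] 0.8
3 [-0.      0.0008 -0.0023] [ 0.51  0.   -0.  ] 1.8
4 [-0.      0.0011 -0.003 ] [ 0.68  0.   -0.  ] 3.2
5 [-0.      0.0013 -0.0036] [ 0.84  0.   -0.  ] 4.8
6 [-0.      0.0016 -0.0042] [ 0.97  0.   -0.  ] 6.7
7 [-0.      0.0019 -0.0047] [ 1.09  0.   -0.  ] 8.8
8 [-0.      0.0022 -0.005 ] [ 1.18  0.   -0.  ] 11.1
9 [-0.      0.0024 -0.0053] [ 1.26  0.   -0.  ] 13.6
10 [-0.      0.0027 -0.0055] [ 1.31  0.   -0.  ] 16.2
11 [-0.      0.0029 -0.0055] [ 1.35  0.   -0.  ] 18.8
12 [-0.      0.003  -0.0055] [ 1.37  0.   -0.  ] 21.5
13 [-0.      0.0031 -0.0055] [ 1.37  0.   -0.  ] 24.2
14 [-0.      0.0032 -0.0053] [ 1.35  0.   -0.  ] 26.8
15 [-0.      0.0032 -0.0051] [ 1.31  0.   -0.  ] 29.4
16 [-0.      0.0032 -0.0048] [ 1.26  0.   -0.  ] 31.9
17 [-0.      0.0031 -0.0044] [ 1.18  0.   -0.  ] 34.2
18 [-0.      0.0029 -0.004 ] [ 1.09  0.   -0.  ] 36.3
19 [-0.      0.0027 -0.0035] [ 0.97  0.   -0.  ] 38.2
20 [-0.      0.0023 -0.003 ] [ 0.84  0.   -0.  ] 39.8
21 [-0.      0.0019 -0.0024] [ 0.68  0.   -0.  ] 41.2
22 [-0.      0.0015 -0.0018] [ 0.51  0.   -0.  ] 42.2
23 [-0.      0.0009 -0.0011] [ 0.32  0.   -0.  ] 42.8
24 [-0.      0.0003 -0.0004] [ 0.11  0.   -0.  ] 43.0
```

>>> carry_out --offset '[[0, 0.0002, -0.001], [0, 0.0006, -0.002], [0, 0.001, -0.003], [0, 0.0012, -0.0035], [0, 0.0014, -0.004], [0, 0.0016, -0.0042], [0, 0.0019, -0.0047], [0, 0.0022, -0.005], [0, 0.0024, -0.0053], [0, 0.0027, -0.0055], [0, 0.0029, -0.0055], [0, 0.003, -0.0055]]' --dr '[[0.2, 0, 0], [0.4, 0, 0], [0.6, 0, 0], [0.8, 0, 0], [0.9, 0, 0], [1, 0, 0], [1.1, 0, 0], [1.2, 0, 0], [1.3, 0, 0], [1.3, 0, 0], [1.35, 0, 0], [1.35, 0, 0]]' --hand '[0, 0, 0, 0, 0, 0, 0, 0, 0, 0, 0, 0]'

```text
time_s: 11.63
position: [0.5864, -0.0657, 0.1821]
orientation: [-0.069, 0.648, 0.755, -0.079]
ft_force: [-5.6, -0.5, -9.1]
opening: 0.0106
grip_force: 35.0
```

```bash
cat >> h.py <<'E'
AX=np.array([.9886,.1506,0]); AY=np.array([-.1506,.9886,0]); HI=np.array([.6927,-.0509,.105])
def bar():
    s=info(); r=rot(s['orientation']); b=s['position']-.0188*r.apply([0,0,1]); v=b-HI; x,z=v@AX,v[2]
    print("bar rel",round(x,4),round(z,4),"r",np.hypot(x,z).round(4),"theta",np.degrees(np.arctan2(z,-x)-np.arctan2(.0495,.13)).round(1),"tilt",np.degrees(np.arcsin(-r.apply([0,0,1])@AX)).round(1))
E
python3 -c "
from h import *
bar()"
```

```text
t 11.6333 pos [ 0.5864 -0.0657  0.1821] yaw 98.7 z [-0.206 -0.031 -0.978] q [ 0.64  0.72 -0.92  1.55  0.55  1.38 -0.23] f [-5.6 -0.5 -9.1] tau [-0.12  0.84 -0.05] op 0.0106 g 34.99944806098938
bar rel -0.1034 0.0955 r 0.1407 theta 21.9 tilt 12.0
```

>>> carry_out --offset '[[0, 0.0031, -0.0055], [0, 0.0032, -0.0053], [0, 0.0032, -0.0051], [0, 0.0032, -0.0048], [0, 0.0031, -0.0044], [0, 0.003, -0.004], [0, 0.0027, -0.0036], [0, 0.0024, -0.003], [0, 0.002, -0.0025], [0, 0.0015, -0.002], [0, 0.001, -0.001], [0, 0, 0]]' --dr '[[1.4, 0, 0], [1.3, 0, 0], [1.3, 0, 0], [1.3, 0, 0], [1.2, 0, 0], [1, 0, 0], [1, 0, 0], [0.8, 0, 0], [0.7, 0, 0], [0.5, 0, 0], [0.3, 0, 0], [0, 0, 0]]' --hand '[0, 0, 0, 0, 0, 0, 0, 0, 0, 0, 0, 0]'

```text
time_s: 12.63
position: [0.6245, -0.0599, 0.2159]
orientation: [-0.129, 0.638, 0.744, -0.151]
ft_force: [-11.1, -2.3, 3.9]
opening: 0.0108
grip_force: 35.0
```

```bash
python3 -c "
from h import *
bar()"
```

```text
t 12.6333 pos [ 0.6245 -0.0599  0.2159] yaw 98.72 z [-0.384 -0.059 -0.921] q [ 0.47  0.86 -0.85  1.23  0.55  1.71 -0.2 ] f [-11.1  -2.3   3.9] tau [-0.46  2.41 -0.06] op 0.0108 g 35.00231981277466
bar rel -0.0615 0.1282 r 0.1422 theta 43.5 tilt 22.9
```

>>> carry_out --offset '[[0, 0, 0], [0, 0, 0], [0, 0, 0], [0, 0, 0], [0, 0, -0.01], [0, 0, -0.015], [0, 0, -0.025], [0, 0, -0.03], [0, 0, -0.03], [0, 0, 0], [0, 0, 0]]' --dr '[[0, 0, 0], [0, 0, 0], [0, 0, 0], [0, 0, 0], [0, 0, 0], [0, 0, 0], [0, 0, 0], [0, 0, 0], [0, 0, 0], [0, 0, 0], [0, 0, 0]]' --hand '[0.12, 0.2, 0.28, 0.28, 0.28, 0.28, 0.28, 0.28, 0.28, 0.28, 0.28]'

```text
time_s: 13.55
position: [0.6706, -0.0516, 0.3193]
orientation: [-0.125, 0.639, 0.745, -0.145]
ft_force: [-0.2, -0.1, -0.4]
opening: 0.026
grip_force: 0.0
```

>>> carry_out --offset '[[0, 0, 0], [0, 0, 0], [0, 0, 0], [0, 0, 0], [0, 0, 0]]' --dr '[[0, 0, 0], [0, 0, 0], [0, 0, 0], [0, 0, 0], [0, 0, 0]]' --hand '[0.28, 0.28, 0.28, 0.28, 0.28]'

```text
time_s: 13.97
position: [0.6686, -0.0532, 0.3161]
orientation: [-0.126, 0.639, 0.744, -0.147]
ft_force: [0.1, 0.0, -0.2]
opening: 0.0258
grip_force: 0.0
```

```bash
python3 - <<'E'
from h import *
info(); c=calibration("scene")
im=read_camera("scene"); cv2.imwrite("pics/s2.png",im[60:310,180:480,::-1].repeat(2,0).repeat(2,1))
for th in (35,40,43.5,47,52):
    t=np.radians(th); e=[HI+AX*(-.2*np.cos(t))+[0,0,.2*np.sin(t)]+AY*k for k in(.16,0,-.16)]
    print(th,((pix(c,e)-[180,60])*2).round(0).tolist())
E
```

```text
t 13.9667 pos [ 0.6686 -0.0532  0.3161] yaw 98.69 z [-0.376 -0.057 -0.925] q [ 0.38  0.86 -0.85  0.96  0.55  1.92 -0.14] f [ 0.1  0.  -0.2] tau [ 0.03 -0.53  0.04] op 0.0258 g 0.0
35 [[416.0, 228.0], [330.0, 153.0], [256.0, 88.0]]
40 [[411.0, 225.0], [324.0, 149.0], [249.0, 83.0]]
43.5 [[407.0, 223.0], [320.0, 147.0], [244.0, 81.0]]
47 [[402.0, 222.0], [315.0, 145.0], [239.0, 78.0]]
52 [[395.0, 221.0], [307.0, 143.0], [231.0, 76.0]]
```

View pics/s2.png

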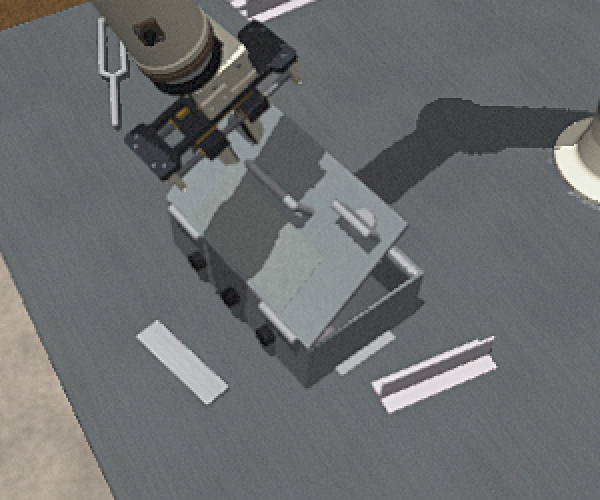

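The panel's left free corner is at (407,223) in the crop, which matches 43.5°. The panel rests free with the gripper above it. Next I'll bring the tool round to the robot side, tilted forward, to straddle the free edge.

```bash
cat >> h.py <<'E'
def edge(th,ins,tilt=None):  # TCP and dir for holding the free edge
    t=np.radians(th); e=HI-AX*.2*np.cos(t)+np.array([0,0,.2*np.sin(t)])
    d=np.radians(90-th if tilt is None else -tilt); z=AX*np.sin(d)-np.array([0,0,np.cos(d)])
    return e+ins*z, R.from_matrix(np.c_[AY,np.cross(z,AY),z])
def plan(poses):
    s=state(); p0,r0=s['position'],rot(s['orientation'])
    for p,r in poses: print(r0.inv().apply(p-p0).round(4).tolist(),np.degrees((r0.inv()*r).as_rotvec()).round(2).tolist()); p0,r0=p,r
def lerp(p,r,n):
    from scipy.spatial.transform import Slerp
    s=state(); sl=Slerp([0,1],R.concatenate([rot(s['orientation']),r])); return [(s['position']+(p-s['position'])*k/n,sl(k/n)) for k in range(1,n+1)]
E
python3 - <<'E'
from h import *
p,_=edge(43.5,-.07); _,r=edge(43.5,0,-40); print(p)
plan(lerp(p,r,12))
E
```

```text
[ 0.49908162 -0.08039517  0.29085574]
[-0.0001, -0.0124, 0.0074] [-5.2, -0.0, 0.0]
[-0.0001, -0.0131, 0.0062] [-5.2, -0.0, 0.0]
[-0.0001, -0.0136, 0.005] [-5.2, -0.0, 0.0]
[-0.0001, -0.014, 0.0038] [-5.2, -0.0, 0.0]
[-0.0001, -0.0143, 0.0025] [-5.2, -0.0, 0.0]
[-0.0001, -0.0144, 0.0012] [-5.2, -0.0, 0.0]
[-0.0001, -0.0145, -0.0001] [-5.2, -0.0, 0.0]
[-0.0001, -0.0144, -0.0014] [-5.2, -0.0, 0.0]
[-0.0001, -0.0142, -0.0027] [-5.2, -0.0, 0.0]
[-0.0001, -0.0139, -0.004] [-5.2, -0.0, 0.0]
[-0.0001, -0.0135, -0.0052] [-5.2, -0.0, 0.0]
[-0.0001, -0.013, -0.0064] [-5.2, -0.0, 0.0]
```

>>> carry_out --offset '[[0, -0.0124, 0], [0, -0.013, 0], [0, -0.0136, 0], [0, -0.014, 0.004], [0, -0.0143, 0.0025], [0, -0.0144, 0.001], [0, -0.0145, 0], [0, -0.0144, -0.001], [0, -0.0142, -0.003], [0, -0.014, -0.004], [0, -0.0135, 0], [0, -0.013, 0]]' --dr '[[-5.2, 0, 0], [-5.2, 0, 0], [-5.2, 0, 0], [-5.2, 0, 0], [-5.2, 0, 0], [-5.2, 0, 0], [-5.2, 0, 0], [-5.2, 0, 0], [-5.2, 0, 0], [-5.2, 0, 0], [-5.2, 0, 0], [-5.2, 0, 0]]' --hand '[0.5, 0.5, 0.5, 0.5, 0.5, 0.5, 0.5, 0.5, 0.5, 0.5, 0.5, 0.5]'

```text
time_s: 15.02
position: [0.5272, -0.0598, 0.3122]
orientation: [0.131, 0.628, 0.745, 0.184]
ft_force: [-1.1, 0.6, 0.1]
opening: 0.0459
grip_force: 0.0
```

```bash
python3 - <<'E'
from h import *
bar()
p,r=edge(43.5,-.04); plan(lerp(p,r,4))
E
```

```text
t 15.0167 pos [ 0.5272 -0.0598  0.3122] yaw 100.18 z [ 0.426  0.11  -0.898] q [ 1.55 -0.13 -1.24  2.08 -0.52  0.77  0.78] f [-1.1  0.6  0.1] tau [-0.1   0.43  0.09] op 0.0459 g 0.0
bar rel -0.1732 0.2241 r 0.2832 theta 31.5 tilt -26.0
[-0.0044, -0.0067, 0.0082] [-5.12, -0.65, -0.0]
[-0.0043, -0.0074, 0.0077] [-5.12, -0.65, -0.0]
[-0.0042, -0.0081, 0.007] [-5.12, -0.65, -0.0]
[-0.0041, -0.0087, 0.0063] [-5.12, -0.65, -0.0]
```

>>> carry_out --offset '[[-0.002, -0.003, 0.002], [-0.002, -0.003, 0.002], [-0.002, -0.003, 0.002], [-0.002, -0.003, 0.002], [-0.002, -0.003, 0.002], [-0.002, -0.003, 0.002], [0, 0, 0], [0, 0, 0]]' --dr '[[-2, 0, 0], [-2, 0, 0], [-2, 0, 0], [-2, 0, 0], [-2, 0, 0], [-2, 0, 0], [0, 0, 0], [0, 0, 0]]' --hand '[0.5, 0.5, 0.5, 0.5, 0.5, 0.5, 0.5, 0.5]'

```text
time_s: 15.68
position: [0.5192, -0.0716, 0.2915]
orientation: [0.194, 0.611, 0.722, 0.26]
ft_force: [1.0, 0.1, 0.5]
opening: 0.0461
grip_force: 0.0
```

```bash
python3 - <<'E'
from h import *
bar()
p,r=edge(43.5,-.04); plan(lerp(p,r,3))
E
```

```text
t 15.6833 pos [ 0.5192 -0.0716  0.2915] yaw 100.22 z [ 0.598  0.139 -0.79 ] q [ 1.37 -0.16 -0.96  2.28 -0.97  0.6   1.27] f [1.  0.1 0.5] tau [-0.21  0.51 -0.01] op 0.0461 g 0.0
bar rel -0.1862 0.2013 r 0.2742 theta 26.4 tilt -37.7
[-0.0022, -0.0042, 0.0056] [-2.91, -0.9, -0.11]
[-0.0021, -0.0045, 0.0054] [-2.91, -0.9, -0.11]
[-0.002, -0.0048, 0.0052] [-2.91, -0.9, -0.11]
```

```bash
python3 - <<'E'
from h import *
p,r=edge(43.5,.02,-38); plan(lerp(p,r,6))
E
```

```text
[-0.0015, -0.0011, 0.0127] [-0.04, -0.45, -0.02]
[-0.0014, -0.0011, 0.0127] [-0.04, -0.45, -0.02]
[-0.0013, -0.0011, 0.0127] [-0.04, -0.45, -0.02]
[-0.0012, -0.0011, 0.0128] [-0.04, -0.45, -0.02]
[-0.0011, -0.0011, 0.0128] [-0.04, -0.45, -0.02]
[-0.001, -0.0011, 0.0128] [-0.04, -0.45, -0.02]
```

>>> carry_out --offset '[[-0.003, -0.003, 0.005], [-0.003, -0.003, 0.01], [-0.001, -0.001, 0.012], [0, 0, 0.012], [0, 0, 0.012], [0, 0, 0.012], [0, 0, 0.012], [0, 0, 0], [0, 0, 0]]' --dr '[[0, -0.9, 0], [0, -0.9, 0], [0, -0.9, 0], [0, 0, 0], [0, 0, 0], [0, 0, 0], [0, 0, 0], [0, 0, 0], [0, 0, 0]]' --hand '[0.6, 0.6, 0.6, 0.6, 0.6, 0.6, 0.6, 0.6, 0.6]'

```text
time_s: 16.43
position: [0.5617, -0.0707, 0.2288]
orientation: [0.21, 0.616, 0.717, 0.247]
ft_force: [-0.9, 0.1, 0.4]
opening: 0.0553
grip_force: 0.0
```

```bash
python3 - <<'E'
from h import *
bar()
p,r=edge(43.5,.02,-38); plan(lerp(p,r,1))
im=read_camera("wrist"); cv2.imwrite("pics/w4.png",im[:,:,::-1])
E
```

```text
t 16.4333 pos [ 0.5617 -0.0707  0.2288] yaw 98.71 z [ 0.607  0.095 -0.789] q [ 1.22  0.13 -1.03  2.29 -0.62  0.2   0.95] f [-0.9  0.1  0.4] tau [-0.1   0.62  0.03] op 0.0553 g 0.0
bar rel -0.1441 0.1387 r 0.2 theta 23.1 tilt -37.9
[-0.0002, -0.0014, 0.0014] [-0.11, -0.16, -0.06]
```

View pics/w4.png

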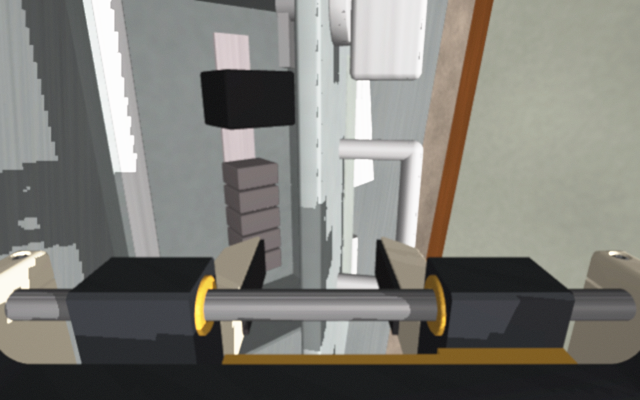

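The edge (column ~313) sits between the fingers. I'll swing to about 52° at constant tilt to line the pads up, then close on the edge.

```bash
python3 - <<'E'
from h import *
plan([edge(43.5+k*1.5,.02,-38) for k in range(1,7)])
E
```

```text
[0.0004, 0.0039, 0.001] [-0.1, -0.08, -0.07]
[-0.0, 0.0052, -0.0006] [0.0, 0.0, 0.0]
[0.0, 0.0052, -0.0004] [0.0, 0.0, 0.0]
[-0.0, 0.0052, -0.0003] [0.0, 0.0, 0.0]
[-0.0, 0.0052, -0.0002] [0.0, 0.0, 0.0]
[0.0, 0.0052, -0.0] [0.0, 0.0, 0.0]
```

>>> carry_out --offset '[[0, 0, 0], [0, 0.002, 0], [0, 0.005, 0], [0, 0.005, 0], [0, 0.005, 0], [0, 0.005, 0], [0, 0.005, 0], [0, 0.005, 0], [0, 0, 0], [0, 0, 0], [0, 0, 0], [0, 0, 0]]' --dr '[[0, 0, 0], [0, 0, 0], [0, 0, 0], [0, 0, 0], [0, 0, 0], [0, 0, 0], [0, 0, 0], [0, 0, 0], [0, 0, 0], [0, 0, 0], [0, 0, 0], [0, 0, 0]]' --hand '[0.25, 0.22, 0.22, 0.22, 0.22, 0.22, 0.22, 0.22, 0, 0, 0, 0]' --grip_force 20

```text
time_s: 17.48
position: [0.5845, -0.0686, 0.247]
orientation: [0.21, 0.618, 0.717, 0.245]
ft_force: [-5.2, -0.7, -0.6]
opening: 0.0098
grip_force: 20.0
```

```bash
python3 - <<'E'
from h import *
bar()
E
```

```text
t 17.4833 pos [ 0.5845 -0.0686  0.247 ] yaw 98.56 z [ 0.604  0.092 -0.791] q [ 1.08  0.12 -0.91  2.23 -0.49  0.25  0.79] f [-5.2 -0.7 -0.6] tau [-0.36  1.55 -0.03] op 0.0098 g 20.001009106636047
bar rel -0.1211 0.1569 r 0.1982 theta 31.5 tilt -37.7
```

>>> carry_out --offset '[[0, 0.0031, 0], [0, 0.0063, 0.0001], [0, 0.0063, 0.0001], [0, 0.0063, 0.0001], [0, 0.0063, 0.0001], [0, 0.0063, 0.0001], [0, 0.0063, 0.0001], [0, 0.0063, 0.0001], [0, 0.0063, 0.0001], [0, 0.0063, 0.0001], [0, 0.0063, 0.0001], [0, 0.0063, 0.0001]]' --dr '[[1, 0, 0], [2, 0, 0], [2, 0, 0], [2, 0, 0], [2, 0, 0], [2, 0, 0], [2, 0, 0], [2, 0, 0], [2, 0, 0], [2, 0, 0], [2, 0, 0], [2, 0, 0]]' --hand '[0, 0, 0, 0, 0, 0, 0, 0, 0, 0, 0, 0]'

```text
time_s: 18.48
position: [0.6479, -0.059, 0.2787]
orientation: [0.082, 0.647, 0.752, 0.096]
ft_force: [-2.6, 1.8, -6.0]
opening: 0.0102
grip_force: 20.0
```

```bash
python3 - <<'E'
from h import *
bar()
E
```

```text
t 18.4833 pos [ 0.6479 -0.059   0.2787] yaw 98.52 z [ 0.247  0.038 -0.968] q [ 0.56  0.33 -0.59  1.72  0.18  0.9   0.07] f [-2.6  1.8 -6. ] tau [0.19 0.92 0.17] op 0.0102 g 19.992799758911133
bar rel -0.0502 0.1919 r 0.1983 theta 54.5 tilt -14.5
```

Panel at about 75°, moving as planned. It has roughly 23° to go.

>>> carry_out --offset '[[0, 0.0063, 0.0001], [0, 0.0063, 0.0001], [0, 0.0063, 0.0001], [0, 0.0063, 0.0001], [0, 0.0063, 0.0001], [0, 0.0063, 0.0001], [0, 0.0063, 0.0001], [0, 0.0063, 0.0001], [0, 0.0063, 0.0001], [0, 0.0063, 0.0001], [0, 0.0063, 0.0001], [0, 0.0025, 0]]' --dr '[[2, 0, 0], [2, 0, 0], [2, 0, 0], [2, 0, 0], [2, 0, 0], [2, 0, 0], [2, 0, 0], [2, 0, 0], [2, 0, 0], [2, 0, 0], [2, 0, 0], [0.8, 0, 0]]' --hand '[0, 0, 0, 0, 0, 0, 0, 0, 0, 0, 0, 0]'

```text
time_s: 19.48
position: [0.7194, -0.048, 0.2825]
orientation: [-0.047, 0.651, 0.756, -0.055]
ft_force: [-4.2, -0.7, -3.2]
opening: 0.0097
grip_force: 20.0
```

>>> carry_out --offset '[[0, 0, 0], [0, 0, 0]]' --dr '[[0, 0, 0], [0, 0, 0]]' --hand '[0, 0]'

```text
time_s: 19.65
position: [0.7199, -0.048, 0.2826]
orientation: [-0.046, 0.651, 0.756, -0.052]
ft_force: [0.1, 0.6, -11.3]
opening: 0.0097
grip_force: 20.0
```

```bash
python3 - <<'E'
from h import *
bar()
E
```

```text
t 19.65 pos [ 0.7199 -0.048   0.2826] yaw 98.57 z [-0.138 -0.019 -0.99 ] q [ 0.29  0.71 -0.5   1.11  0.32  1.53 -0.02] f [  0.1   0.6 -11.3] tau [ 0.22 -0.44 -0.04] op 0.0097 g 20.019679069519043
bar rel 0.0299 0.1962 r 0.1984 theta 77.8 tilt 8.0
```

The panel is at about 98.5°. I'll release it and back off.

>>> carry_out --offset '[[0, 0, 0], [0, 0, 0], [0, 0, 0], [0, 0, 0], [0, 0, -0.015], [0, 0, -0.025], [0, 0, -0.03], [0, 0, -0.03], [0, 0, -0.02], [0, 0, 0], [0, 0, 0], [0, 0, 0]]' --dr '[[0, 0, 0], [0, 0, 0], [0, 0, 0], [0, 0, 0], [0, 0, 0], [0, 0, 0], [0, 0, 0], [0, 0, 0], [0, 0, 0], [0, 0, 0], [0, 0, 0], [0, 0, 0]]' --hand '[0.15, 0.25, 0.35, 0.4, 0.4, 0.4, 0.4, 0.4, 0.4, 0.4, 0.4, 0.4]'

```text
time_s: 20.65
position: [0.7362, -0.046, 0.403]
orientation: [-0.045, 0.651, 0.756, -0.052]
ft_force: [-0.5, -1.0, -0.8]
opening: 0.037
grip_force: 0.0
```

```bash
python3 - <<'E'
from h import *
info(); im=read_camera("scene"); cv2.imwrite("pics/s3.png",im[60:310,180:480,::-1].repeat(2,0).repeat(2,1))
c=calibration("scene")
for th in (86,92,98):
    t=np.radians(th); e=[HI+AX*(-.2*np.cos(t))+[0,0,.2*np.sin(t)]+AY*k for k in(.16,-.16)]
    print(th,((pix(c,e)-[180,60])*2).round(0).tolist())
E
```

```text
t 20.65 pos [ 0.7362 -0.046   0.403 ] yaw 98.57 z [-0.137 -0.02  -0.99 ] q [ 0.23  0.71 -0.5   0.83  0.32  1.79  0.02] f [-0.5 -1.  -0.8] tau [-0.03 -0.19  0.01] op 0.037 g 0.0
86 [[325.0, 244.0], [159.0, 85.0]]
92 [[309.0, 254.0], [144.0, 92.0]]
98 [[294.0, 264.0], [130.0, 100.0]]
```

View pics/s3.png

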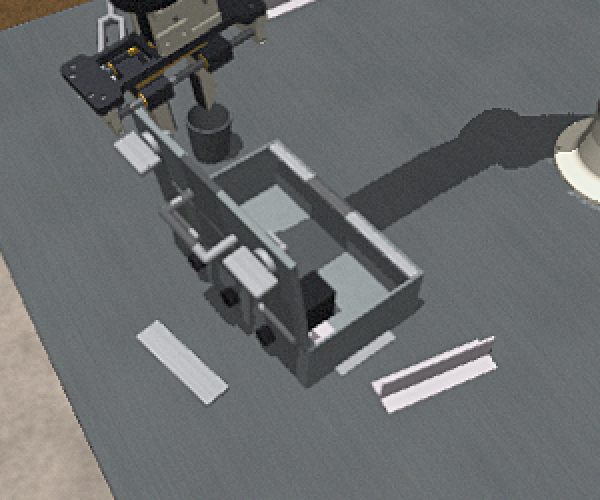

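The panel's left corner is at (295,263), which gives about 98°. Both wings at (137,152) and (250,268) lie parallel to the edge, the gripper is clear and the loose things are undisturbed.

```bash
python3 -c "
from cell import *
print(job_done())"
```

```text
the job is handed in; nothing more can be done
None
```

I handed the job in at about 21 s of the 69 s: both fasteners are unlocked, the panel rested by itself at about 43°, and it now stands open at about 98° with the loose things undisturbed; the hand-in returned no verdict.

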